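# Walk the card box home

### The job

Without lifting it, walk the heavy wide two-row card box away from the robot into its three-sided metal parking stop by pushing its two near corners in turn: first the corner on the robot's left until it leads the right one by about 3 cm, then the right corner until that one leads by about 3 cm, then the left again likewise, and so on. Finish with the box flush against the back of the stop, and leave the small one-row card box where it stands.

Things in the scene. Friction and masses are not known exactly. Their poses are not given: they have to be found in the camera images.
- card_box: Wide dark-wood box, two rows of cards, 120 (x) x 210 (y) x 70 mm high, 0.9 to 1.4 kg; slides under 5 to 15 N. Origin: centre of underside; x away from the robot, y to its left. Push the near face (x = -60 mm) about 30 mm above the desk; near corners at y = +105 (left), -105 (right). Pushed 80 mm off centre it pivots about its other side. Starts 100 to 120 mm short of home, nearly square.
- bay: Fixed parking stop of aluminium strip: back wall 270 mm wide and two side cheeks, 45 mm high, 6 mm thick, open to the robot, no floor. Origin, on the desk: where the centre of the wide box's underside is when home. x points from the mouth to the back wall, y to the robot's left. Inner faces: back at x = +61 mm, cheeks at y = +129 and -129 mm, from x = 2 mm to the back.
- left_corner (a point): Lower near left corner of the wide box (x = -60, y = +105, z = 0 mm in its frame). Its x axis points level out along the corner's bisector, 135 degrees counter-clockwise (from above) from the box's x axis: as lines, 45 degrees from the stop's x axis when square, more when the left corner leads, less when the right leads.
- small_box: Bystander: small dark-wood box with a single row of cards, 120 (x) x 112 (y) x 70 mm high, 0.7 kg, standing to one side of the stop. Origin: centre of its underside. Not to be disturbed.
Mind the look-alikes: they are no part of the job. What is shaped like the card_box but purple is not meant.

How it is judged:
On the way, in this order (a step that is already met when the one before it is completed fails the run):
1. the left near corner is pushed ahead: the box is turned at least 4 degrees clockwise from square to the stop (angle between the x axis of left_corner and the x axis of bay, either way round above 0.855 rad), for 0.1 s.
2. then the right near corner is pushed ahead: the box is turned at least 4 degrees counter-clockwise from square (angle between the x axis of left_corner and the x axis of bay, either way round below 0.715 rad), for 0.1 s.
3. then the left near corner is ahead again by at least 4 degrees (angle between the x axis of left_corner and the x axis of bay, either way round above 0.855 rad), for 0.1 s.
At the end, for the whole second after the job is handed in: The wide card box stands flat on the desk, at rest, between the cheeks with its far side against the back of the stop: within 12 mm of home along the stop, 25 mm sideways and 0.12 rad (7 degrees) of square (x of card_box in the frame of bay above -0.012 m and y of card_box in the frame of bay between -0.025 and 0.025 m and angle between the x axis of card_box and the x axis of bay, either way round below 0.12 rad and height (world z) of card_box below 0.008 m and angle between card_box's own z axis and vertical below 0.05 rad and linear speed of card_box below 0.01 m/s); the robot touches nothing.
It fails at once if the wide card box is lifted or tipped (height (world z) of card_box above 0.015 m or angle between card_box's own z axis and vertical above 0.15 rad).
It fails at once if the small card box is moved by more than 20 mm (distance of small_box from where it was at the start of the episode above 0.02 m).
It also fails if it takes over 58 s, if anything falls off the work surface, if the arm or the gripper's body presses on something with over 40 N, if the wrist force passes 120 N, or if a joint passes its speed limit or range.

### The arm

A 7-joint arm with a two-finger parallel gripper is mounted at the origin on the work surface. World frame = base frame: x ahead of the robot, y to its left, z up, the work surface at z = 0. Lengths are in m, angles in rad, forces in N, time in s.
With the tool pointing down it reaches from about 0.4 to 0.875 m from the base axis. Payload 19.3 kg.
Tool frame: the origin (TCP) lies at the very end of the fingers, on their centre line; the grasp point (between the pads) lies 19 mm behind it; z points along the fingers, y is the line along which they close (so a half turn about z gives the same grasp; the last joint's range is limited). The gripper opens to 85 mm and grips with 20 to 120 N. Pads are 22 mm wide; open, the fingers measure 114 mm over their backs; the gripper's body (76 mm by 85 mm) begins 54 mm behind the grasp point. The pads swing forward as they close: fully open they stand 13 mm farther back than shut.
Start: joints at [1.274, 0.521, -0.036, 1.599, 0.021, 1.021, -0.113], TCP at [0.141, -0.609, 0.231] pointing down, gripper open.
Joint ranges: [-2.91, 2.91], [-0.3, 2.13], [-1.5, 1.42], [0.17, 2.43], [-1.26, 4.41], [0.16, 1.93], [-2.52, 2.52]. Speed limits (rad/s): [1.89, 1.89, 2.39, 2.39, 3.01, 3.01, 3.01].

### API

Orientations are given as [roll, pitch, yaw] about the fixed x, y, z axes, in that order (R = Rz(yaw) Ry(pitch) Rx(roll)).
In Python, from workcell import monitor, optics, job_done gives the robot as it stands.
- The arm moves only by the shell command python3 -m handwheel 'ROWS' [FORCE]. ROWS is JSON, a list of rows, each an object of numbers: "dx", "dy", "dz": the shift along the tool's x, y, z in cm; "wx", "wy", "wz": the turn, a rotation vector about the tool's x, y, z in rad; "claw": the opening in per cent of the stroke, from 0 (shut) to 100 (fully open). A call has 1 to 8 rows; each row shifts and turns the commanded pose from where the row before left it, along the tool's axes as they then stand; what a row does not reach is not made up. A row lasts 1/8 s, in which the tool goes at most 62.5 mm and 10.7 degrees, less where a joint would pass 70% of its speed; a pose out of reach is approached as far as the arm can. A call with a gripper value outside its range is refused whole. The fingers move at their own pace and stop on an object; FORCE is the grip in N (left out, the last holds). Time passes only in rows, so rows that do not move let the fingers close. It gives the time, the measured TCP pose, the force, the opening and the grip force at its end, in the units of the state.
- monitor.observe(): the state, without advancing time (a new reading comes with each control period).
- optics.grab_frame(name): name is "scene" or "top"; returns a dict with "frame" (400x640x3 uint8, blue, green, red), "fovy" (degrees; the focal length in pixels is half the picture's height over the tangent of half this angle, whatever the lens; pixels are square), "cx", "cy" (the principal point, pixels), "R" (3x3) and "t" (3): a world point X has camera coordinates R X + t. Camera axes: x right, y down, z forward; pixel columns grow to the right and rows downward; lengths in m; the calibration is good to about 2 mm. A picture is of the moment at which its call begins. There is no depth.
- job_done(): hands the job in; it is judged then, once.
Trained networks look in the newest picture that a camera, given by its name, has taken for a name from the list of things; names that differ only in an ending like _2 or _b are one class to them, and where a whole thing is asked for, a point or a joint stands for the part that bears it (a point fixed in the world has none). Each returns a list of dicts, best first, with "p" (0 to 1); they miss things now and then, are a little off and sometimes report something else, mostly with a low value. They report only what shows in the picture. A call takes as long as a camera call. They do not tell look-alikes from the thing itself.
- optics.masks_of(name, camera): "region" (400x640 bool, what is visible of it) and "rect" ([left, top, width, height] in pixels, round what is visible of it).
The state is a dict: "clock": time; "qpos": joint angles; "qd": joint speeds; "joint_efforts": joint torques, N m; "position": TCP position; "tool_rot": TCP orientation; "force": force on the tool from outside, world axes, zero at the start; "moment": the same for the moment, N m; "grip_width": finger opening in m; "finger_force": force on a finger pad.
Only numpy, scipy, OpenCV 4.12 (cv2) and the standard library are available. Lean on these libraries where they do the work, as an engineer would, in place of code of your own. Each camera call takes 0.05 s, during which the arm holds its last target. There are 200 camera calls.

## Working session

There is one attempt and no reset: what is moved stays moved. The work goes in short steps, Python scripts to look and compute and a shell command to move; the robot and the scene stay as the last step left them, time stands still between calls to the robot, and variables do not carry over. Pictures are saved under pics/ and viewed, at most 10 in all, crops included, and the job is handed in when it is done.

```bash
mkdir -p pics; cat > h.py <<'E'
import numpy as np,cv2
from workcell import monitor,optics
def grab(n,fn=None):
    d=optics.grab_frame(n)
    if fn: cv2.imwrite('pics/'+fn,d['frame'])
    return d
def ray(d,u,v,z):
    f=d['frame'].shape[0]/2/np.tan(np.radians(d['fovy'])/2)
    R=np.array(d['R']);t=np.array(d['t'])
    c=-R.T@t; r=R.T@np.array([(u-d['cx'])/f,(v-d['cy'])/f,1])
    return c+r*(z-c[2])/r[2]
E
python3 - <<'E'
from h import *
s=monitor.observe();print(s['clock'],s['position'],s['tool_rot'],s['grip_width'])
for c in('scene','top'):
    d=grab(c,c+'0.png');print(c,d['fovy'],-np.array(d['R']).T@np.array(d['t']))
    for n in('card_box','bay','small_box'):
        for m in optics.masks_of(n,c): print(n,m['p'],m['rect'])
E
```

```text
0.0 [ 0.14040839 -0.60868096  0.23072996] [-3.14045786e+00  9.25576716e-05  2.26793015e-01] 0.0854095578068231
scene 50.77141479850538 [0.73040063 0.41578688 0.87549232]
card_box 0.7 [323.6, 76.5, 67.0, 88.1]
card_box 0.61 [414.2, 225.1, 121.1, 93.1]
bay 0.81 [234.3, 200.4, 72.7, 128.1]
small_box 0.6 [279.4, 333.8, 89.0, 65.9]
top 54.58766299293253 [0.37094539 0.02115134 0.79024707]
card_box 0.96 [84.4, 239.1, 143.7, 133.3]
card_box 0.76 [339.6, 225.9, 129.6, 129.9]
bay 0.89 [208.5, 96.2, 138.8, 38.7]
small_box 0.81 [109.8, 79.0, 71.1, 71.0]
```

View pics/scene0.png

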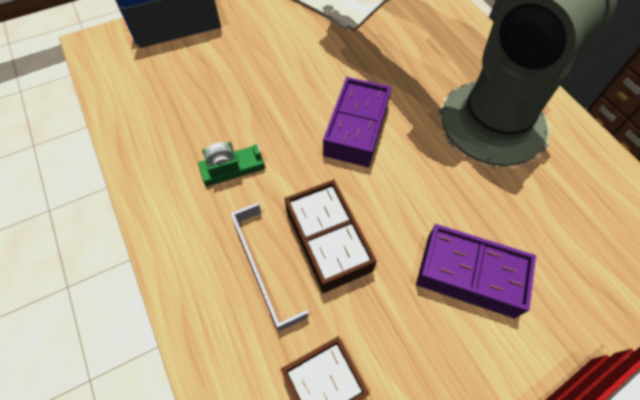

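View pics/top0.png

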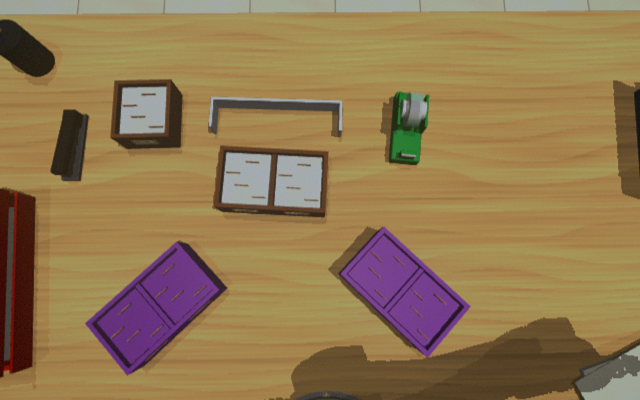

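The top view shows three boxes shaped like card_box: purple at (157,305), purple at (405,290), and dark wood with two rows at (272,180). Only the dark-wood one fits the description. The stop is at (276,105), and the small box is at (147,112). I'll confirm with an enlarged crop.

```bash
python3 - <<'E'
from h import *
f=cv2.imread('pics/top0.png')[85:225,200:350]
cv2.imwrite('pics/crop0.png',cv2.resize(f,None,fx=4,fy=4,interpolation=cv2.INTER_CUBIC))
E
```

```text
(no output)
```

View pics/crop0.png

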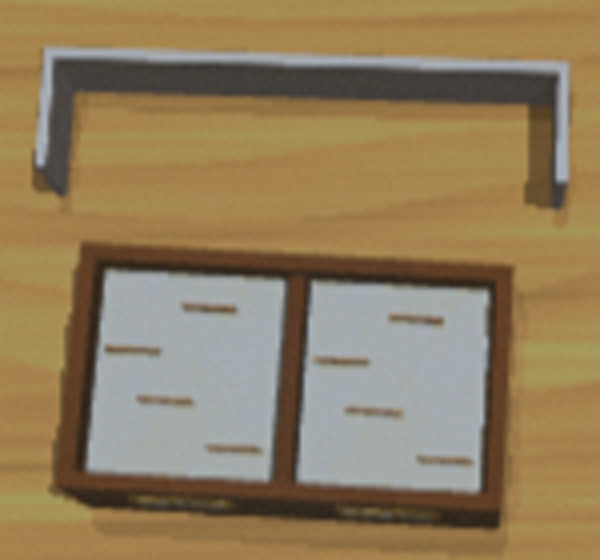

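The crop confirms it: a dark-wood two-row box, with top corners at crop pixels (83,243), (513,266), (500,512) and (58,488). It stands in front of the stop, whose top outer corners are at (45,48) and (568,62).

```bash
cat >> h.py <<'E'
def white(d):
    f=d['frame'];h=cv2.cvtColor(f,cv2.COLOR_BGR2HSV)
    m=((h[...,1]<45)&(h[...,2]>120)).astype(np.uint8)
    m=cv2.morphologyEx(m,cv2.MORPH_CLOSE,np.ones((3,3)))
    n,l,s,c=cv2.connectedComponentsWithStats(m)
    return [(c[i],s[i,4],l==i) for i in range(1,n) if 1000<s[i,4]<4000]
def pose(d,z=0.066):
    """box pose from the two white panels: (x,y,yaw)"""
    w=[q for q in white(d) if 190<q[0][0]<380 and 60<q[0][1]<230]
    w=sorted(w,key=lambda q:q[0][0])[:2]
    a,b=[ray(d,*q[0],z) for q in w]
    v=a-b
    return (a+b)[:2]/2,np.arctan2(-v[0],v[1]),np.linalg.norm(v)
E
python3 - <<'E'
from h import *
d=grab('top')
o=lambda p:(p[0]/4+200-.4,p[1]/4+85-.4)
B=np.array([ray(d,*o(p),.07) for p in [(81,242),(514,265),(500,512),(57,488)]])[:,:2]
print(B.round(4),B.mean(0),[np.linalg.norm(B[i]-B[i-1]) for i in range(4)])
v=(B[0]-B[1]+B[3]-B[2]);print('yaw',np.arctan2(-v[0],v[1]))
A=np.array([ray(d,*o(p),.045) for p in [(44,47),(569,61),(560,184),(37,167)]])[:,:2]
v=A[0]-A[1];y=np.arctan2(-v[0],v[1]);print(A.round(4),np.linalg.norm(v),'bay yaw',y)
c=(A[0]+A[1])/2-.067*np.array([np.cos(y),np.sin(y)]);print('bay',c)
for z in(.06,.066):print(pose(d,z))
for p in [(112,81),(170,81),(172,146),(112,146)]:print('small',ray(d,*p,.07))
E
```

```text
[[ 0.6111  0.1973]
 [ 0.597  -0.012 ]
 [ 0.4764 -0.0029]
 [ 0.4907  0.2048]] [0.54378757 0.09681164] [np.float64(0.12066255692864078), np.float64(0.2097437035096426), np.float64(0.12090047509424291), np.float64(0.20818695579468546)]
yaw -0.06783422767722709
[[ 0.7241  0.2256]
 [ 0.7136 -0.0437]
 [ 0.6472 -0.0373]
 [ 0.6592  0.2268]] 0.26942085729457377 bay yaw -0.038994853627667164
bay [0.65188259 0.09356829]
(array([0.54267625, 0.09692281]), np.float64(-0.06838215160623615), np.float64(0.10039630915139057))
(array([0.54126524, 0.09630025]), np.float64(-0.06838215160623759), np.float64(0.09957141318987404))
small [0.74701863 0.4157422  0.07      ]
small [0.74587284 0.3006535  0.07      ]
small [0.61036201 0.28941591 0.07      ]
small [0.61173204 0.40465016 0.07      ]
```

Box relative to the stop: x = -109 mm, y = -1 mm, turned -0.03 rad. I'll align the tool with the stop axes and approach.

```bash
cat >> h.py <<'E'
BAY=np.array([.6519,.0936]);BY=-.039
RB=np.array([[np.cos(BY),-np.sin(BY)],[np.sin(BY),np.cos(BY)]])
def rep():
    d=grab('top');s=monitor.observe();R=s['tool_rot'];p=np.array(s['position'])
    t=RB.T@(p[:2]-BAY);print('t',round(s['clock'],2),'tcp bay',t.round(4),'z',p[2].round(4),'yaw rel',round(R[2]-BY,3),R[:2],'F',np.array(s['force']).round(1))
    try:
        c,y,n=pose(d,.06);b=RB.T@(c-BAY);y-=BY
        print('box',b.round(4),'yaw',y.round(4),'n',n.round(4))
        for k in(.08,-.08):print('face y',k,(b[0]-.06*np.cos(y)-k*np.sin(y)).round(4))
    except Exception as e: print('nobox',e)
    return d
E
python3 -m handwheel '[{"wz":0.133,"claw":0},{"wz":0.133},{"dx":4.2,"dy":-4.0},{"dx":4.2,"dy":-4.0},{"dx":4.2,"dy":-4.0},{"dx":4.2,"dy":-4.0},{"dx":4.2,"dy":-4.0},{"dx":4.2,"dy":-4.0}]' && python3 -c "
from h import *
rep()"
```

```text
schema error: expected keys dx, dy, dz, wx, wy, wz, claw
```

```bash
python3 -m handwheel '[{"dx":0,"dy":0,"dz":0,"wx":0,"wy":0,"wz":0.133,"claw":0},{"dx":0,"dy":0,"dz":0,"wx":0,"wy":0,"wz":0.133,"claw":0},{"dx":4.2,"dy":-4.0,"dz":0,"wx":0,"wy":0,"wz":0,"claw":0},{"dx":4.2,"dy":-4.0,"dz":0,"wx":0,"wy":0,"wz":0,"claw":0},{"dx":4.2,"dy":-4.0,"dz":0,"wx":0,"wy":0,"wz":0,"claw":0},{"dx":4.2,"dy":-4.0,"dz":0,"wx":0,"wy":0,"wz":0,"claw":0},{"dx":4.2,"dy":-4.0,"dz":0,"wx":0,"wy":0,"wz":0,"claw":0},{"dx":4.2,"dy":-4.0,"dz":0,"wx":0,"wy":0,"wz":0,"claw":0}]' && python3 -c "
from h import *
rep()"
```

```text
clock: 1.45
position: [0.403, -0.3777, 0.2315]
tool_rot: [3.141, -0.0, -0.039]
force: [0.3, -1.3, -0.5]
grip_width: 0.0003
finger_force: 0.0
t 1.5 tcp bay [-0.2244 -0.4744] z 0.2314 yaw rel 0.007 [-3.13909011e+00 -2.99042421e-03] F [7.4 8.9 0.2]
box [-0.109 -0.001] yaw -0.0294 n 0.1003
face y 0.08 -0.1666
face y -0.08 -0.1713
```

```bash
python3 -m handwheel '[{"dx":0,"dy":-6.2,"dz":0,"wx":0,"wy":0,"wz":0,"claw":0},{"dx":0,"dy":-6.2,"dz":0,"wx":0,"wy":0,"wz":0,"claw":0},{"dx":0,"dy":-6.2,"dz":0,"wx":0,"wy":0,"wz":0,"claw":0},{"dx":0,"dy":-6.2,"dz":0,"wx":0,"wy":0,"wz":0,"claw":0},{"dx":0,"dy":-6.2,"dz":0,"wx":0,"wy":0,"wz":0,"claw":0},{"dx":0,"dy":-6.2,"dz":0,"wx":0,"wy":0,"wz":0,"claw":0},{"dx":0,"dy":-6.2,"dz":0,"wx":0,"wy":0,"wz":0,"claw":0},{"dx":0,"dy":-6.2,"dz":0,"wx":0,"wy":0,"wz":0,"claw":0}]' && python3 -m handwheel '[{"dx":0,"dy":-6,"dz":0,"wx":0,"wy":0,"wz":0,"claw":0},{"dx":0,"dy":0,"dz":4,"wx":0,"wy":0,"wz":0,"claw":0},{"dx":0,"dy":0,"dz":4,"wx":0,"wy":0,"wz":0,"claw":0},{"dx":0,"dy":0,"dz":0,"wx":0,"wy":0,"wz":0,"claw":0}]' && python3 -c "
from h import *
rep()"
```

```text
clock: 2.5
position: [0.4211, 0.1183, 0.2317]
tool_rot: [-3.141, -0.001, -0.04]
force: [-0.1, -0.1, 0.5]
grip_width: -0.0001
finger_force: 0.0
clock: 3.0
position: [0.4223, 0.1759, 0.1498]
tool_rot: [3.14, 0.004, -0.039]
force: [0.2, -0.1, 0.6]
grip_width: 0.0001
finger_force: 0.0
t 3.05 tcp bay [-0.2317  0.0737] z 0.1514 yaw rel -0.0 [3.14090185e+00 1.55440377e-03] F [0.9 0.6 0.9]
box [-0.109  -0.0011] yaw -0.0288 n 0.1003
face y 0.08 -0.1667
face y -0.08 -0.1713
```

```bash
python3 -m handwheel '[{"dx":0.5,"dy":-1.1,"dz":4,"wx":0,"wy":0,"wz":0,"claw":0},{"dx":0.5,"dy":0,"dz":4,"wx":0,"wy":0,"wz":0,"claw":0},{"dx":0,"dy":0,"dz":3,"wx":0,"wy":0,"wz":0,"claw":0},{"dx":0,"dy":0,"dz":1.5,"wx":0,"wy":0,"wz":0,"claw":0},{"dx":1.5,"dy":0,"dz":0,"wx":0,"wy":0,"wz":0,"claw":0},{"dx":1.5,"dy":0,"dz":0,"wx":0,"wy":0,"wz":0,"claw":0},{"dx":1,"dy":0,"dz":0,"wx":0,"wy":0,"wz":0,"claw":0},{"dx":1,"dy":0,"dz":0,"wx":0,"wy":0,"wz":0,"claw":0}]' && python3 -c "
from h import *
rep()"
```

```text
clock: 4.05
position: [0.4844, 0.1851, 0.0268]
tool_rot: [-3.141, 0.0, -0.04]
force: [-5.5, 2.0, 0.9]
grip_width: 0.0002
finger_force: 0.0
t 4.1 tcp bay [-0.1698  0.0849] z 0.0267 yaw rel -0.001 [-3.14116579e+00 -5.05271541e-04] F [ 0.4  0.3 -0.4]
nobox not enough values to unpack (expected 2, got 1)
```

```bash
python3 -c "
from h import *
a=grab('top')['frame'][60:260,150:400];b=grab('scene')['frame'][150:350,200:450]
cv2.imwrite('pics/m1.png',cv2.resize(np.vstack([a,b]),None,fx=1.5,fy=1.5))"
```

```text
(no output)
```

View pics/m1.png

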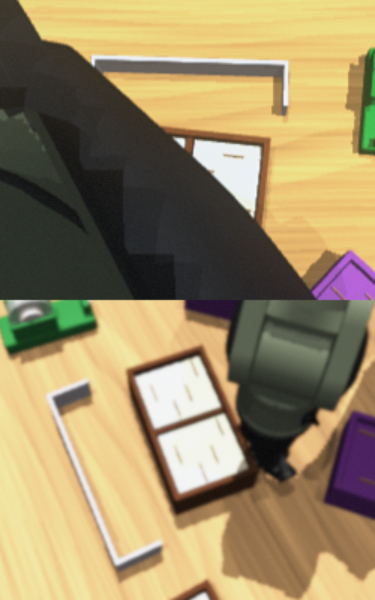

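Top crop: the arm hides most of the box. The scene camera sees both white panels, at about (340,225), with the fingers at the near left corner. I'll track with the scene camera and check it against the first frame.

```bash
cat >> h.py <<'E'
def spose(d,z=.06):
    f=d['frame'];h=cv2.cvtColor(f,cv2.COLOR_BGR2HSV)
    m=((h[...,1]<60)&(h[...,2]>110)).astype(np.uint8)
    m=cv2.morphologyEx(m,cv2.MORPH_OPEN,np.ones((3,3)))
    n,l,s,c=cv2.connectedComponentsWithStats(m)
    k=[i for i in range(1,n) if 500<s[i,4]<4000 and 230<c[i][0]<390 and 180<c[i][1]<325 and s[i,4]/s[i,2]/s[i,3]>.4]
    k=[i for i in k if 250<c[i][0] or s[i,4]>900]
    P=np.array([ray(d,u,v,z)[:2] for i in k for v,u in np.argwhere(l==i)])
    Q=(P-BAY)@RB
    (c,wh,a)=cv2.minAreaRect(Q.astype(np.float32)*1000)
    a=(a+45)%90-45
    return np.array(c)/1000,np.radians(a),wh,len(k)
OFF=np.zeros(3)
def rep():
    d=grab('scene');s=monitor.observe();R=s['tool_rot'];p=np.array(s['position'])
    t=RB.T@(p[:2]-BAY);print('t',round(s['clock'],2),'tcp bay',t.round(4),'z',p[2].round(4),'F',np.array(s['force']).round(1))
    c,y,wh,k=spose(d);b=c+OFF[:2];y+=OFF[2]
    print('box',b.round(4),'yaw',round(y,4),'wh',np.round(wh),k)
    for k in(.08,-.08):print('face y',k,(b[0]-.06*np.cos(y)-k*np.sin(y)).round(4))
    return d
E
python3 - <<'E'
from h import *
d=grab('scene');d0=dict(d);d0['frame']=cv2.imread('pics/scene0.png')
for z in(.05,.06,.066):print(spose(d0,z),spose(d,z))
E
```

```text
(array([-0.10834649, -0.00251086]), np.float64(-0.026898859116181832), (192.97372436523438, 103.99639892578125), 2) (array([-0.10373069, -0.00408878]), np.float64(-0.08280952935741437), (193.5725860595703, 105.10543823242188), 2)
(array([-0.10623593,  0.00145666]), np.float64(-0.026898859116181832), (190.63609313964844, 102.7365951538086), 2) (array([-0.10167604, -0.0001022 ]), np.float64(-0.08280952935741437), (191.2276153564453, 103.83216857910156), 2)
(array([-0.1049696 ,  0.00383714]), np.float64(-0.026898859116181832), (189.23345947265625, 101.980712890625), 2) (array([-0.10044325,  0.00228979]), np.float64(-0.08280952935741437), (189.82066345214844, 103.06825256347656), 2)
```

```bash
sed -i 's/^OFF=.*/OFF=np.array([-.003,-.0025,-.002])/' h.py; python3 -m handwheel '[{"dx":0.7,"dy":0,"dz":0,"wx":0,"wy":0,"wz":0,"claw":0},{"dx":0,"dy":0,"dz":0,"wx":0,"wy":0,"wz":0,"claw":0},{"dx":-1.5,"dy":0,"dz":0,"wx":0,"wy":0,"wz":0,"claw":0},{"dx":-2,"dy":0,"dz":0,"wx":0,"wy":0,"wz":0,"claw":0},{"dx":0,"dy":5.5,"dz":0,"wx":0,"wy":0,"wz":0,"claw":0},{"dx":0,"dy":5.5,"dz":0,"wx":0,"wy":0,"wz":0,"claw":0},{"dx":0,"dy":5.5,"dz":0,"wx":0,"wy":0,"wz":0,"claw":0},{"dx":0,"dy":0,"dz":0,"wx":0,"wy":0,"wz":0,"claw":0}]' && python3 -c "
from h import *
rep()"
```

```text
clock: 5.25
position: [0.4481, 0.0173, 0.0264]
tool_rot: [3.14, 0.001, -0.045]
force: [0.5, 1.4, -0.1]
grip_width: -0.0
finger_force: 0.0
t 5.3 tcp bay [-0.2002 -0.0816] z 0.0264 F [0.3 1.  0.7]
box [-0.1012 -0.0036] yaw -0.1173 wh [191. 103.] 2
face y 0.08 -0.1514
face y -0.08 -0.1702
```

```bash
python3 -m handwheel '[{"dx":1.2,"dy":0,"dz":0,"wx":0,"wy":0,"wz":0,"claw":0},{"dx":0.8,"dy":0,"dz":0,"wx":0,"wy":0,"wz":0,"claw":0},{"dx":0.8,"dy":0,"dz":0,"wx":0,"wy":0,"wz":0,"claw":0},{"dx":0.8,"dy":0,"dz":0,"wx":0,"wy":0,"wz":0,"claw":0},{"dx":0.8,"dy":0,"dz":0,"wx":0,"wy":0,"wz":0,"claw":0},{"dx":0.8,"dy":0,"dz":0,"wx":0,"wy":0,"wz":0,"claw":0},{"dx":0,"dy":0,"dz":0,"wx":0,"wy":0,"wz":0,"claw":0}]' && python3 -c "
from h import *
rep()"
```

```text
clock: 6.18
position: [0.5025, 0.0196, 0.0264]
tool_rot: [-3.141, -0.001, -0.039]
force: [0.1, 0.2, 0.5]
grip_width: -0.0002
finger_force: 0.0
t 6.22 tcp bay [-0.1467 -0.0798] z 0.0264 F [0.4 0.3 0.6]
box [-0.0815  0.0016] yaw 0.0991 wh [103. 191.] 2
face y 0.08 -0.1491
face y -0.08 -0.1333
```

```bash
python3 -m handwheel '[{"dx":0.5,"dy":0,"dz":0,"wx":0,"wy":0,"wz":0,"claw":0},{"dx":0,"dy":0,"dz":0,"wx":0,"wy":0,"wz":0,"claw":0},{"dx":-2,"dy":0,"dz":0,"wx":0,"wy":0,"wz":0,"claw":0},{"dx":-2.2,"dy":0,"dz":0,"wx":0,"wy":0,"wz":0,"claw":0},{"dx":0,"dy":-5.5,"dz":0,"wx":0,"wy":0,"wz":0,"claw":0},{"dx":0,"dy":-5.5,"dz":0,"wx":0,"wy":0,"wz":0,"claw":0},{"dx":0,"dy":-5.5,"dz":0,"wx":0,"wy":0,"wz":0,"claw":0},{"dx":0,"dy":0,"dz":0,"wx":0,"wy":0,"wz":0,"claw":0}]' && python3 -c "
from h import *
rep()"
```

```text
clock: 7.22
position: [0.4709, 0.1908, 0.0266]
tool_rot: [-3.138, -0.001, -0.033]
force: [-0.6, -1.2, 0.9]
grip_width: 0.0001
finger_force: 0.0
t 7.28 tcp bay [-0.1846  0.0871] z 0.0264 F [-0.2 -0.7 -0.4]
box [-0.0796  0.0022] yaw 0.119 wh [103. 192.] 2
face y 0.08 -0.1487
face y -0.08 -0.1297
```

```bash
python3 -m handwheel '[{"dx":1.2,"dy":0.4,"dz":0,"wx":0,"wy":0,"wz":0,"claw":0},{"dx":0.8,"dy":0,"dz":0,"wx":0,"wy":0,"wz":0,"claw":0},{"dx":0.8,"dy":0,"dz":0,"wx":0,"wy":0,"wz":0,"claw":0},{"dx":0.8,"dy":0,"dz":0,"wx":0,"wy":0,"wz":0,"claw":0},{"dx":0.8,"dy":0,"dz":0,"wx":0,"wy":0,"wz":0,"claw":0},{"dx":0.8,"dy":0,"dz":0,"wx":0,"wy":0,"wz":0,"claw":0},{"dx":0.8,"dy":0,"dz":0,"wx":0,"wy":0,"wz":0,"claw":0},{"dx":0,"dy":0,"dz":0,"wx":0,"wy":0,"wz":0,"claw":0}]' && python3 -c "
from h import *
rep()"
```

```text
clock: 8.28
position: [0.5317, 0.179, 0.0263]
tool_rot: [-3.142, -0.001, -0.04]
force: [-0.5, -0.7, 0.8]
grip_width: -0.0
finger_force: 0.0
t 8.32 tcp bay [-0.1238  0.0807] z 0.0264 F [-0.4  0.6  0.4]
box [-0.1318 -0.0061] yaw 0.0168 wh [269. 198.] 3
face y 0.08 -0.1931
face y -0.08 -0.1904
```

```bash
python3 - <<'E'
import re
s=open('h.py').read()
s=s.replace("    P=np.array([ray","    print([(c[i].round(),s[i,4],round(s[i,4]/s[i,2]/s[i,3],2)) for i in k]) if len(k)!=2 else 0\n    k=sorted(k,key=lambda i:-s[i,4])[:2]\n    P=np.array([ray")
open('h.py','w').write(s)
from h import *
rep()
E
```

```text
t 8.38 tcp bay [-0.1241  0.0807] z 0.0264 F [-0.5 -0.5 -0.6]
[(array([363., 191.]), np.int32(716), np.float64(0.55)), (array([299., 219.]), np.int32(1863), np.float64(0.67)), (array([313., 260.]), np.int32(2124), np.float64(0.66))]
box [-0.0588 -0.0039] yaw -0.1026 wh [191. 104.] 2
face y 0.08 -0.1103
face y -0.08 -0.1267
```

```bash
python3 -m handwheel '[{"dx":0.5,"dy":0,"dz":0,"wx":0,"wy":0,"wz":0,"claw":0},{"dx":0,"dy":0,"dz":0,"wx":0,"wy":0,"wz":0,"claw":0},{"dx":-2,"dy":0,"dz":0,"wx":0,"wy":0,"wz":0,"claw":0},{"dx":-2.2,"dy":0,"dz":0,"wx":0,"wy":0,"wz":0,"claw":0},{"dx":0,"dy":5.5,"dz":0,"wx":0,"wy":0,"wz":0,"claw":0},{"dx":0,"dy":5.5,"dz":0,"wx":0,"wy":0,"wz":0,"claw":0},{"dx":0,"dy":5.3,"dz":0,"wx":0,"wy":0,"wz":0,"claw":0},{"dx":0,"dy":0,"dz":0,"wx":0,"wy":0,"wz":0,"claw":0}]' && python3 -c "
from h import *
rep()"
```

```text
clock: 9.38
position: [0.4872, 0.0133, 0.0264]
tool_rot: [3.14, -0.0, -0.046]
force: [0.1, 0.6, -0.1]
grip_width: -0.0001
finger_force: 0.0
t 9.43 tcp bay [-0.1611 -0.0839] z 0.0265 F [-0.3  0.6 -0.4]
box [-0.0565 -0.0047] yaw -0.1238 wh [191. 104.] 2
face y 0.08 -0.1062
face y -0.08 -0.1259
```

```bash
python3 -m handwheel '[{"dx":1.3,"dy":-0.3,"dz":0,"wx":0,"wy":0,"wz":0,"claw":0},{"dx":0.8,"dy":0,"dz":0,"wx":0,"wy":0,"wz":0,"claw":0},{"dx":0.8,"dy":0,"dz":0,"wx":0,"wy":0,"wz":0,"claw":0},{"dx":0.8,"dy":0,"dz":0,"wx":0,"wy":0,"wz":0,"claw":0},{"dx":0.8,"dy":0,"dz":0,"wx":0,"wy":0,"wz":0,"claw":0},{"dx":0.8,"dy":0,"dz":0,"wx":0,"wy":0,"wz":0,"claw":0},{"dx":0.8,"dy":0,"dz":0,"wx":0,"wy":0,"wz":0,"claw":0},{"dx":0,"dy":0,"dz":0,"wx":0,"wy":0,"wz":0,"claw":0}]' && python3 -c "
from h import *
rep()"
```

```text
clock: 10.42
position: [0.5495, 0.0187, 0.0264]
tool_rot: [-3.141, -0.001, -0.039]
force: [0.3, -0.1, -0.3]
grip_width: 0.0001
finger_force: 0.0
t 10.47 tcp bay [-0.0997 -0.0788] z 0.0264 F [ 0.4 -0.1  0.4]
box [-0.0349  0.0013] yaw 0.1074 wh [103. 191.] 2
face y 0.08 -0.1032
face y -0.08 -0.086
```

```bash
python3 -m handwheel '[{"dx":0.4,"dy":0,"dz":0,"wx":0,"wy":0,"wz":0,"claw":0},{"dx":0,"dy":0,"dz":0,"wx":0,"wy":0,"wz":0,"claw":0},{"dx":-2,"dy":0,"dz":0,"wx":0,"wy":0,"wz":0,"claw":0},{"dx":-2.2,"dy":0,"dz":0,"wx":0,"wy":0,"wz":0,"claw":0},{"dx":0,"dy":-5.3,"dz":0,"wx":0,"wy":0,"wz":0,"claw":0},{"dx":0,"dy":-5.3,"dz":0,"wx":0,"wy":0,"wz":0,"claw":0},{"dx":0,"dy":-5.3,"dz":0,"wx":0,"wy":0,"wz":0,"claw":0},{"dx":0,"dy":0,"dz":0,"wx":0,"wy":0,"wz":0,"claw":0}]' && python3 -m handwheel '[{"dx":1.3,"dy":0,"dz":0,"wx":0,"wy":0,"wz":0,"claw":0},{"dx":0.8,"dy":0,"dz":0,"wx":0,"wy":0,"wz":0,"claw":0},{"dx":0.8,"dy":0,"dz":0,"wx":0,"wy":0,"wz":0,"claw":0},{"dx":0.8,"dy":0,"dz":0,"wx":0,"wy":0,"wz":0,"claw":0},{"dx":0.8,"dy":0,"dz":0,"wx":0,"wy":0,"wz":0,"claw":0},{"dx":0.8,"dy":0,"dz":0,"wx":0,"wy":0,"wz":0,"claw":0},{"dx":0.6,"dy":0,"dz":0,"wx":0,"wy":0,"wz":0,"claw":0},{"dx":0,"dy":0,"dz":0,"wx":0,"wy":0,"wz":0,"claw":0}]' && python3 -c "
from h import *
rep()"
```

```text
clock: 11.48
position: [0.5166, 0.1841, 0.0266]
tool_rot: [-3.138, -0.001, -0.033]
force: [-0.6, -0.2, 0.1]
grip_width: 0.0
finger_force: 0.0
clock: 12.48
position: [0.5765, 0.1762, 0.0264]
tool_rot: [3.142, -0.001, -0.04]
force: [0.6, 0.0, -0.1]
grip_width: -0.0003
finger_force: 0.0
t 12.53 tcp bay [-0.0788  0.0797] z 0.0264 F [0.8 0.4 0.1]
[(array([332., 200.]), np.int32(939), np.float64(0.56)), (array([277., 229.]), np.int32(1696), np.float64(0.62)), (array([293., 269.]), np.int32(2143), np.float64(0.67))]
box [-0.0136 -0.0041] yaw -0.0923 wh [191. 104.] 2
face y 0.08 -0.066
face y -0.08 -0.0807
```

```bash
python3 -m handwheel '[{"dx":0.3,"dy":0,"dz":0,"wx":0,"wy":0,"wz":0,"claw":0},{"dx":0,"dy":0,"dz":0,"wx":0,"wy":0,"wz":0,"claw":0},{"dx":-2,"dy":0,"dz":0,"wx":0,"wy":0,"wz":0,"claw":0},{"dx":-2,"dy":0,"dz":0,"wx":0,"wy":0,"wz":0,"claw":0},{"dx":0,"dy":5.3,"dz":0,"wx":0,"wy":0,"wz":0,"claw":0},{"dx":0,"dy":5.3,"dz":0,"wx":0,"wy":0,"wz":0,"claw":0},{"dx":0,"dy":5.3,"dz":0,"wx":0,"wy":0,"wz":0,"claw":0},{"dx":0,"dy":0,"dz":0,"wx":0,"wy":0,"wz":0,"claw":0}]' && python3 -m handwheel '[{"dx":1.3,"dy":0,"dz":0,"wx":0,"wy":0,"wz":0,"claw":0},{"dx":0.8,"dy":0,"dz":0,"wx":0,"wy":0,"wz":0,"claw":0},{"dx":0.8,"dy":0,"dz":0,"wx":0,"wy":0,"wz":0,"claw":0},{"dx":0.8,"dy":0,"dz":0,"wx":0,"wy":0,"wz":0,"claw":0},{"dx":0.5,"dy":0,"dz":0,"wx":0,"wy":0,"wz":0,"claw":0},{"dx":0,"dy":0,"dz":0,"wx":0,"wy":0,"wz":0,"claw":0}]' && python3 -c "
from h import *
rep()"
```

```text
clock: 13.52
position: [0.5325, 0.0142, 0.0264]
tool_rot: [3.139, -0.0, -0.045]
force: [-0.8, 0.9, -0.9]
grip_width: -0.0001
finger_force: 0.0
clock: 14.28
position: [0.575, 0.0178, 0.0263]
tool_rot: [-3.141, -0.001, -0.039]
force: [-0.0, 0.2, 0.4]
grip_width: -0.0002
finger_force: 0.0
t 14.32 tcp bay [-0.074  -0.0787] z 0.0264 F [0.4 0.2 0. ]
box [-0.0026 -0.002 ] yaw 0.0076 wh [103. 191.] 2
face y 0.08 -0.0632
face y -0.08 -0.062
```

```bash
python3 -m handwheel '[{"dx":-1.5,"dy":0,"dz":0,"wx":0,"wy":0,"wz":0,"claw":0},{"dx":0,"dy":-4,"dz":0,"wx":0,"wy":0,"wz":0,"claw":0},{"dx":0,"dy":-4,"dz":0,"wx":0,"wy":0,"wz":0,"claw":0},{"dx":1,"dy":0,"dz":0,"wx":0,"wy":0,"wz":0,"claw":0},{"dx":0.4,"dy":0,"dz":0,"wx":0,"wy":0,"wz":0,"claw":0},{"dx":0.2,"dy":0,"dz":0,"wx":0,"wy":0,"wz":0,"claw":0},{"dx":0.1,"dy":0,"dz":0,"wx":0,"wy":0,"wz":0,"claw":0}]' && python3 -c "
from h import *
rep()"
```

```text
clock: 15.2
position: [0.5785, 0.0962, 0.026]
tool_rot: [3.141, 0.002, -0.04]
force: [-9.3, 0.7, 1.5]
grip_width: -0.0002
finger_force: 0.0
t 15.25 tcp bay [-0.0735 -0.0003] z 0.026 F [-6.3  0.1  1.7]
box [-0.0018 -0.0022] yaw 0.0108 wh [103. 191.] 2
face y 0.08 -0.0627
face y -0.08 -0.0609
```

```bash
python3 -m handwheel '[{"dx":0.2,"dy":0,"dz":0,"wx":0,"wy":0,"wz":0,"claw":0},{"dx":0.1,"dy":0,"dz":0,"wx":0,"wy":0,"wz":0,"claw":0}]' && python3 -m handwheel '[{"dx":-2,"dy":0,"dz":0,"wx":0,"wy":0,"wz":0,"claw":0},{"dx":-2.5,"dy":0,"dz":0,"wx":0,"wy":0,"wz":0,"claw":0},{"dx":-1.5,"dy":0,"dz":-3,"wx":0,"wy":0,"wz":0,"claw":0},{"dx":0,"dy":3,"dz":-4,"wx":0,"wy":0,"wz":0,"claw":0},{"dx":0,"dy":5,"dz":-4,"wx":0,"wy":0,"wz":0,"claw":0},{"dx":0,"dy":6,"dz":-2,"wx":0,"wy":0,"wz":0,"claw":0},{"dx":0,"dy":6,"dz":0,"wx":0,"wy":0,"wz":0,"claw":0},{"dx":0,"dy":6,"dz":0,"wx":0,"wy":0,"wz":0,"claw":0}]' && python3 -m handwheel '[{"dx":0,"dy":6,"dz":0,"wx":0,"wy":0,"wz":0,"claw":0},{"dx":0,"dy":6,"dz":0,"wx":0,"wy":0,"wz":0,"claw":0},{"dx":0,"dy":0,"dz":0,"wx":0,"wy":0,"wz":0,"claw":0},{"dx":0,"dy":0,"dz":0,"wx":0,"wy":0,"wz":0,"claw":0}]' && python3 -c "
from h import *
rep();print(pose(grab('top','end.png'),.06))"
```

```text
clock: 15.5
position: [0.5797, 0.096, 0.0254]
tool_rot: [3.14, 0.006, -0.04]
force: [-19.9, -2.0, 4.5]
grip_width: 0.0003
finger_force: 0.0
clock: 16.5
position: [0.5119, -0.1614, 0.1556]
tool_rot: [3.141, -0.001, -0.041]
force: [0.4, -0.8, 0.4]
grip_width: -0.0002
finger_force: 0.0
clock: 17.0
position: [0.5072, -0.2786, 0.155]
tool_rot: [-3.141, 0.0, -0.041]
force: [-0.5, 0.9, -0.0]
grip_width: -0.0002
finger_force: 0.0
t 17.05 tcp bay [-0.1298 -0.3768] z 0.1551 F [0.1 0.2 0.3]
box [-0.0006 -0.0016] yaw -0.0052 wh [191. 104.] 2
face y 0.08 -0.0602
face y -0.08 -0.0611
(array([0.65234622, 0.09202715]), np.float64(-0.04002820355773311), np.float64(0.10023697281422016))
```

View pics/end.png

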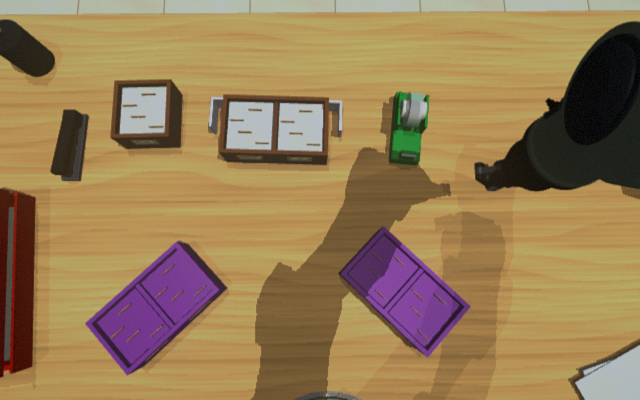

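The box at (275,130) is flush against the back between the cheeks. The small box at (147,112) hasn't moved, and the arm is clear at (490,175).

```bash
python3 -c "
from workcell import job_done
print(job_done())"
```

```text
the job is handed in; nothing more can be done
None
```

I walked the dark-wood card box into its stop with six alternating corner pushes (the last just squaring it up) and a centred press, and handed it in at about 17 s. My last measurement put it within about 2 mm and 0.01 rad of home, with the small box unmoved and the arm clear; the hand-in gave no verdict.

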